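# Pin a square tube shut in the sprung tack jig

## Task

Slide the square tube along the channel of the hinged tack jig, under the bridge, until its end is hard against the end stop, then swing the lid down over it. Take the long drop pin with the round knob out of the pin block, put it down through the hole in the lid into the bore below and press its collar down on the lid until the sprung lid is fully shut. Finish like that, still gripping the pin and pressing the lid shut for the welder, and leave the square-headed pin and the other things lying about where they are.

Things in the scene. Friction and masses are not known exactly. Their poses are not given: they have to be found in the camera images.
- jig: Plain steel tack jig, fixed, turned by up to 0.25 rad. Base plate 145 (x) by 210 (y) by 10 mm; origin under it on the channel's middle line, z up from the table. The channel runs along y, open at the +y end, between guide rails 43 mm apart and 14 mm high (y = -85 to +85 mm). Bridge and end stop are at the -y end, the hinge on the +x (far) side, the pin bore on the -x side.
- jig_bridge (a point): Middle of the underside of the fixed bridge over the channel, at jig (0, -72, 52) mm: 25 mm wide along y, 2 mm above the tube; its top is 62 mm and its screw heads 67 mm above the table.
- jig_stop (a point): Middle of the end stop's face, at jig (0, -85, 10) mm, on the channel floor (top of the base plate); axes as the jig. The tube is home when its end touches this face, its middle then 70 mm away along +y.
- jig_bore (a point): Mouth of the pin bore, on the flat top of a lug, at jig (-50, -18, 60) mm; axes as the jig. The bore is vertical, 14 mm in diameter, 44 mm deep.
- lid_hinge (a point): Middle of the lid's hinge axis, at jig (45, -18, 66) mm; the axis runs along the jig's y. The lid is a steel plate 12 mm thick and 44 mm wide (jig y = -40 to +4 mm), its middle plane through the axis, its free end 112 mm from it. Screw heads and a lock nut, up to 7 mm high, sit on its outer face within 55 mm of the axis.
- lid (a joint): Angle of the lid, rad: 0 fully shut (level, on the lug), growing as it opens upward and away from the robot; at most 2.05. It starts leaning back past upright (1.65 to 1.95). The hinge is stiff: the lid stays where it is left, 1 to 4 N at its free end move it.
- plunger_nose (a point): Tip of the domed sprung plunger under the lid, 45 mm from the hinge axis. It meets the tube when the lid is at about 0.1 rad; below that the lid springs back if let go, and about 7 to 10 N down at the lid's hole shut it fully. There is no latch.
- lid_hole (a point): Centre of the 16 mm through hole in the lid, on the outer (upper) face, 95 mm from the hinge axis; straight above the bore when the lid is shut.
- tube: Rusty square steel tube, 140 mm long, 40 x 40 mm, wall 3 mm, about 0.34 kg. Origin in the middle of its underside, its own x along its length (along the channel). It starts lying in the channel with its middle 30 to 65 mm short of home, sticking out at the open +y end.
- pin: The drop pin, plain turned steel, about 0.12 kg, upright in one of the two holes of the pin block. Origin at its tip, z up along it. Shank 12 mm in diameter with a tapered tip (6 mm long), 42 mm long; collar 26 mm in diameter and 5 mm thick (z = 42 to 47 mm); round knurled knob 24 mm in diameter, z = 53 to 79 mm, for the grip.
- pin_collar (a point): Centre of the underside of the pin's collar, 42 mm above its tip.
- short_pin: Another pin, not to be used: shank 26 mm, square head 21 mm wide; stands in the other hole of the pin block. Origin at its tip.
- pin_block: Dark steel block 110 (x) by 50 (y) by 46 mm high, fixed, with two vertical 14 mm holes at x = -30 and +30 mm; the pins' collars rest on its top. Origin in the middle of its underside. It stands either to the left or to the right of the jig.
- stub: Bystander: turned round steel bar, 38 mm in diameter, 55 mm high, standing. Origin under its middle.
- spanner: Bystander: combination spanner 227 mm long, 8 mm thick, lying flat; origin under its middle.
- tape: Bystander: tape measure 62x75x35 mm, lying; origin under its middle.
- bearing: Bystander: ball bearing 52 mm in diameter, 15 mm high, lying; origin under its middle.
- angle: Bystander: piece of angle steel 160x40x40 mm; origin under its middle.

How it is judged:
By the outcome, as a careful person would: the job done as asked, in the order asked, and still so for the second after the job is handed in, while the arm keeps its last pose, push and grip.
It also fails if it takes over 54 s, if anything falls off the work surface, if the arm or the gripper's body presses on something with over 40 N, if the wrist force passes 120 N, or if a joint passes its speed limit or range.

## Robot

A 7-joint arm with a two-finger parallel gripper is mounted at the origin on a cart in front of the work surface, level with it; the furniture and walls round the work are solid. World frame = base frame: x ahead of the robot, y to its left, z up, the work surface at z = 0. Lengths are in m, angles in rad, forces in N, time in s.
With the tool pointing down it reaches from about 0.425 to 1.025 m from the base axis. Payload 9.4 kg.
Tool frame: the origin (TCP) lies between the finger pads; the fingertips stand 11 mm ahead of it and the grasp point (between the pads) lies 8 mm behind it; x points along the fingers, y is the direction in which the jaws open and shut, and the axes are right-handed (so a half turn about x gives the same grasp; the last joint's range is limited). The gripper opens to 85 mm and grips with 20 to 120 N. Pads are 22 mm wide; open, the fingers measure 114 mm over their backs; the gripper's body (76 mm by 85 mm) begins 54 mm behind the grasp point. The pads swing forward as they close: fully open they stand 13 mm farther back than shut.
Start: joints at [-1.3, 0.599, -0.003, 1.599, 0.002, 0.943, -0.08], TCP at [0.247, 0.682, 0.242] pointing down, gripper open.
Joint ranges: [-2.57, 2.57], [-0.35, 1.97], [-1.29, 1.29], [0.11, 2.56], [-1.05, 4.19], [0.11, 1.86], [-2.63, 2.63]. Speed limits (rad/s): [2.22, 2.22, 3.01, 3.01, 3.14, 3.14, 3.14].

## Interface

Orientations are given as a unit quaternion [w, x, y, z].
In Python, from bench import ctrl gives the robot as it stands.
- The arm moves only by the tool servo_tool, never from a script. Its argument "targets" is a list of rows, each a list of 2 entries, a list of its own where there are three numbers: the shift along the world's x, y, z in m, then the turn about the world's z in degrees. A call has 1 to 12 rows; each row is the pose to reach, as a shift and turn from the pose commanded when the call began; what a row does not reach only later rows make up. A row lasts 1/12 s, in which the tool goes at most 41.7 mm and 7.16 degrees, less where a joint would pass 70% of its speed; a pose out of reach is approached as far as the arm can. A call with a gripper value outside its range is refused whole. "hand" is the closure, from 0 (fully open) to 1 (shut), set as the call begins (left out, the last holds). The fingers move at their own pace and stop on an object; "grip_force" is the grip in N (left out, the last holds). Time passes only in rows, so rows that repeat a pose let the fingers close. It gives the time, the measured TCP pose, the force and the opening at its end, in the units of the state.
- ctrl.read_state(): the state, without advancing time (a new reading comes with each control period).
- ctrl.snapshot(name): name is "scene" or "top"; returns a dict with "pixels" (384x512x3 uint8, red, green, blue), "range_z" (384x512 float32, m along the optical axis (not along the pixel's ray), 0 where there is no reading), "fx", "fy", "cx", "cy" (pixels), "R" (3x3) and "t" (3): a world point X has camera coordinates R X + t. Camera axes: x right, y down, z forward; pixel columns grow to the right and rows downward; lengths in m; the calibration is good to about 2 mm. A picture is of the moment at which its call begins.
- ctrl.sign_off(): hands the job in, once; it reports no verdict.
The state is a dict: "time_s": time; "q": joint angles; "joint_velocities": joint speeds; "joint_efforts": joint torques, N m; "tool_pos": TCP position; "orientation": TCP orientation; "ft_force": force on the tool from outside, world axes, zero at the start; "ft_torque": the same for the moment, N m; "opening": opening from 0.0 (shut) to 1.0 (fully open).
Only numpy, scipy, OpenCV 4.12 (cv2) and the standard library are available. Lean on these libraries where they do the work, as an engineer would, in place of code of your own. Each camera call takes 0.05 s, during which the arm holds its last target. There are 200 camera calls.

## Working session

There is one attempt and no reset: what is moved stays moved. The work goes in short steps, Python scripts to look and compute and a tool call to move; the robot and the scene stay as the last step left them, time stands still between calls to the robot, and variables do not carry over. Pictures are saved under pics/ and viewed, about 8 in all and at most 12, crops included, and the job is handed in when it is done.

Besides the shell and the picture viewer there is one more tool, called after "Emit:" as name(argument=value, ...) on one line, values as JSON. servo_tool: Moves the arm, as the interface text tells. Its arguments: {"type":"object","properties":{"targets":{"type":"array"},"hand":{"type":"number"},"grip_force":{"type":"number"}},"required":["targets"]}

```bash
mkdir -p pics; ls; cat > h.py <<'E'
from bench import ctrl
import numpy as np, cv2
def snap(n,f=None):
    s=ctrl.snapshot(n); 
    if f: cv2.imwrite('pics/'+f,cv2.resize(s['pixels'][:,:,::-1],(768,576),interpolation=cv2.INTER_CUBIC))
    return s
def cloud(s):
    z=s['range_z'].astype(float); v,u=np.mgrid[:384,:512]
    P=np.stack([(u-s['cx'])/s['fx']*z,(v-s['cy'])/s['fy']*z,z],-1)
    W=(P-s['t'])@s['R']; W[z==0]=np.nan
    return W
def ray(s,u,v,h):
    d=s['R'].T@np.array([(u-s['cx'])/s['fx'],(v-s['cy'])/s['fy'],1]); c=-s['R'].T@s['t']
    return c+d*(h-c[2])/d[2]
def proj(s,X):
    p=s['R']@np.array(X)+s['t']; return np.array([p[0]/p[2]*s['fx']+s['cx'],p[1]/p[2]*s['fy']+s['cy']])
E
python3 - <<'E'
from h import *
for n in('scene','top'):
    s=snap(n,n+'0.png'); print(n,-s['R'].T@s['t'],s['fx'],s['R'].round(2).tolist()); np.savez(n+'0.npz',**s)
print(ctrl.read_state())
E
```

```text
pics
scene [-0.00661529 -0.53613436  0.50407001] 375.67882529787494 [[0.72, -0.7, 0.02], [-0.35, -0.38, -0.86], [0.6, 0.61, -0.52]]
top [0.47329577 0.01530651 1.01619647] 405.37834052768204 [[0.0, -1.0, 0.02], [-1.0, -0.0, -0.05], [0.05, -0.02, -1.0]]
{'time_s': 0.1, 'q': array([-1.29970661,  0.60004578, -0.00251761,  1.60006365,  0.00181271,
        0.94289874, -0.07978646]), 'joint_velocities': array([ 1.23880522e-03, -2.08360382e-03, -7.37702312e-04, -1.88053647e-03,
       -1.22998580e-04,  3.03395581e-05,  2.69263705e-05]), 'joint_efforts': array([ 5.76318009e-03, -7.77988744e+01,  1.57068472e+00, -2.58625442e+01,
        1.27231545e-02,  5.45332077e-03, -5.64111940e-05]), 'tool_pos': array([0.24698362, 0.68119483, 0.24149828]), 'orientation': array([ 0.69641432,  0.12182421,  0.69647735, -0.12282206]), 'ft_force': array([ 0.53822766, -0.96818863, -0.52547714]), 'ft_torque': array([-0.04220798,  0.06438434,  0.02106841]), 'opening': 1.0010711565487107}
```

View pics/scene0.png

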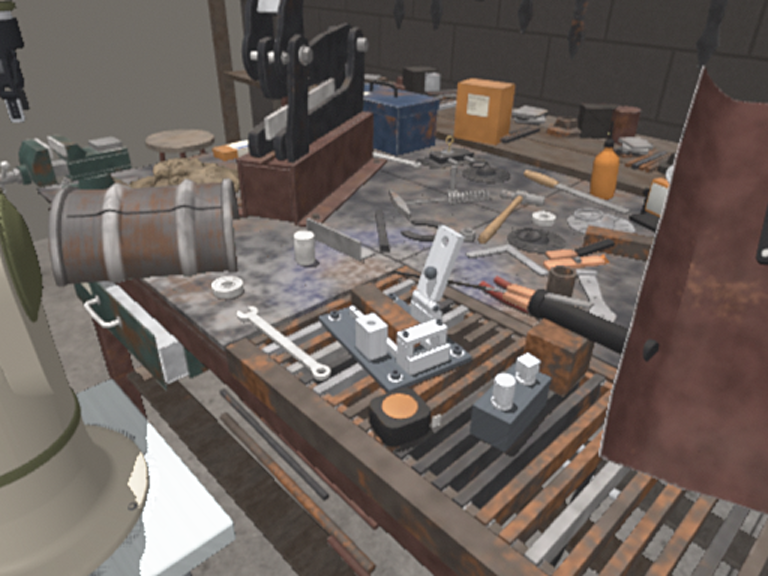

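View pics/top0.png

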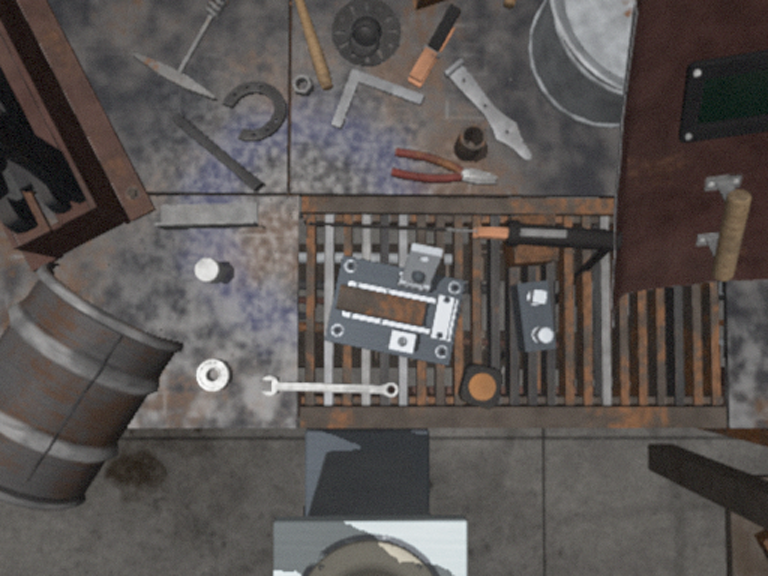

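The top view (768x576) shows the jig at about (395,310) with its open end to the left and the bridge at (445,318). The lid is at (422,262). The pin block is to the right at (536,315), with the round knob near (543,335) and the square head at (538,297). Next I measure from depth.

```bash
cat > m.py <<'E'
from h import *
s=dict(np.load('top0.npz')); W=cloud(s)
def reg(u0,u1,v0,v1,z0,z1):
    A=W[int(v0/1.5):int(v1/1.5),int(u0/1.5):int(u1/1.5)].reshape(-1,3); return A[(A[:,2]>z0)&(A[:,2]<z1)]
def rect(n,P):
    r=cv2.minAreaRect((P[:,:2]*1000).astype(np.float32)); print(n,len(P),'c',np.round(r[0],1),'size',np.round(r[1],1),'ang',round(r[2],1),'z',np.median(P[:,2]).round(4)); return r
rect('plate',reg(320,475,250,370,.006,.02))
rect('tube',reg(325,432,270,345,.042,.056))
rect('bridge',reg(425,470,285,345,.057,.066))
rect('lug',reg(380,425,325,360,.055,.066))
rect('block',reg(505,565,270,360,.040,.05))
rect('heads',reg(505,565,270,310,.055,.12))
rect('knob',reg(505,565,318,360,.1,.14)); 
k=reg(505,565,318,360,.055,.2); print(np.percentile(k,[0,5,50,95,100],axis=0).round(4))
rect('lid',reg(395,450,235,295,.075,.25)); l=reg(395,450,235,295,.075,.25);print(np.percentile(l,[0,50,100],axis=0).round(3))
for p in [(349,266),(455,287),(442,351),(337,330)]: print(ray(s,p[0]/1.5,p[1]/1.5,.014).round(4))
print('tape',ray(s,480/1.5,385/1.5,.035), 'top knob',ray(s,543/1.5,333/1.5,.083))
for v in range(175,240,5): print(' '.join('%4.0f'%(1000*W[v,u,2]) for u in range(215,420,7)))
E
python3 m.py
```

```text
plate 2561 c [488.1 -52.2] size [242.8 155.5] ang 78.5 z 0.0106
tube 1011 c [492.2 -16.6] size [113.5 143.5] ang 11.7 z 0.0503
bridge 285 c [ 484.4 -108.5] size [25.2 68.4] ang 78.8 z 0.0625
lug 180 c [446.5 -45.3] size [37.9 29.5] ang 78.8 z 0.0604
block 730 c [ 487.1 -261.5] size [109.7  51.1] ang 6.8 z 0.0462
heads 99 c [ 516.1 -257.1] size [21.5 20.9] ang 88.1 z 0.076
knob 0 c [0. 0.] size [0. 0.] ang 0.0 z nan
[[ 0.4464 -0.2781  0.0606]
 [ 0.447  -0.274   0.0655]
 [ 0.4584 -0.2621  0.0826]
 [ 0.4678 -0.2536  0.0853]
 [ 0.4679 -0.2527  0.0879]]
lid 543 c [558.9 -67.5] size [46.2 50.5] ang 78.0 z 0.1397
[[ 0.533 -0.094  0.075]
 [ 0.56  -0.067  0.14 ]
 [ 0.586 -0.041  0.175]]
[0.5677 0.0381 0.014 ]
[ 0.5334 -0.1374  0.014 ]
[ 0.4277 -0.1155  0.014 ]
[0.4621 0.0575 0.014 ]
tape [ 0.37411852 -0.1739077   0.035     ] top knob [ 0.45860522 -0.26269084  0.083     ]
-567  -24    8    9    9    5   -1 -532  135  139  147   -1 -529    2  -24    1   -0 -574   56   61   48   32 -564    1  -33   15  -21   -0   71   36
-570  -23    9    9   13   11   14   12  111  118  125   -2 -575   -4  -23 
[... 962 characters left out ...]
-1  -10    1
-544    9    8   10    9   13   24   26   10   51   10   64   38    2  -24   -0   -1 -845    0   48   45   42   -4   -0 -843    2  -27    1  -10    1
-539   22   13   14   10   15    9   61   13   24   28   64   37   -4  -22    1    1 -571    4   46   48   85    2    0 -845   -0  -24   -2   -9    0
-568    7   12   12   13    9   13   62   61   11   12   61   33   -2  -23    3   -2 -569   -2   42   52   82   46   -2 -571    2  -26   -0   -9   -1
-573 -568   -2   12    8    8   12   59   59   10    9   12   10   -3  -28   -2   -2 -540    1   35   46   49   44   -2 -568   -1  -26   -1  -10    2
-570 -569   -2 -567    1 -568   -0   11   12    8   11   16   12   -2  -25   -2    0 -520   -0  -32    0  -16    2    1 -566    1  -25    2  -14   -2
  return _methods._mean(a, axis=axis, dtype=dtype,
  ret = ret.dtype.type(ret / rcount)
```

```bash
python3 - <<'E'
import cv2,numpy as np
s=np.load('top0.npz');t=s['pixels'][155:260,205:385,::-1]
s2=np.load('scene0.npz');t2=s2['pixels'][140:310,200:400,::-1]
a=cv2.resize(t,(780,455),interpolation=2); cv2.imwrite('pics/c0.png',a)
cv2.imwrite('pics/c1.png',cv2.resize(t2,(700,595),interpolation=2))
E
```

```text
(no output)
```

View pics/c0.png

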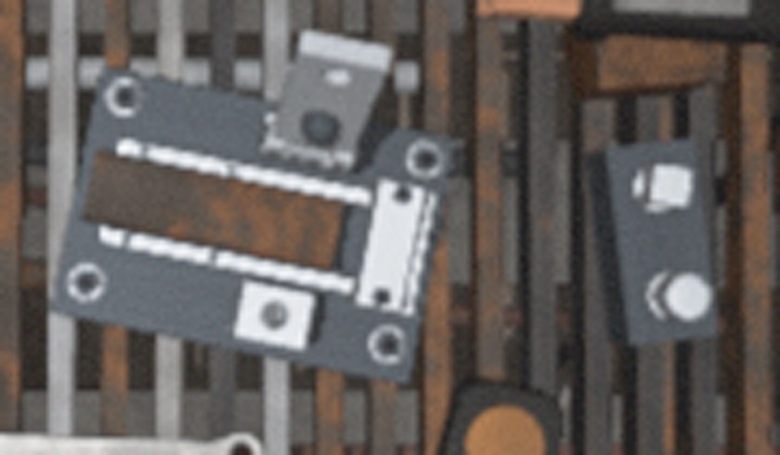

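The crop (780x455) shows the tube in the channel with a gap at (350,240) before the bridge at (398,245). The lug hole is at (275,315), and the lid leans back at (335,95). Next I check obstacle heights on the approach and the exact tube end.

```bash
python3 - <<'E'
from h import *
s=dict(np.load('top0.npz'));W=cloud(s)
x,y,z=W[...,0],W[...,1],W[...,2]
print('cells max z; rows x .15...; cols y')
ys=np.arange(.7,-.5,-.1)
for a in np.arange(.15,.85,.1): print(round(a,2),[ (round(float(np.nanmax(z[m])),2) if (m:=(x>a)&(x<a+.1)&(y<b)&(y>b-.1)).any() else None) for b in ys])
print(ys.round(1))
c=np.deg2rad(-11.1);ex=np.array([np.cos(c),np.sin(c)]);ey=np.array([-np.sin(c),np.cos(c)])
O=np.array([.4983,-.0379])
J=(W[...,:2]-O)@np.stack([ex,ey],1)
m=(abs(J[...,0])<.014)&(abs(z-.05)<.006)&(J[...,1]>-.085)&(J[...,1]<.14)
print('tube y',np.percentile(J[m][:,1],[0,1,50,99,100]).round(4))
print('lug hole',ray(s,205+275/780*180,155+315*105/455,.06))
l=(abs(J[...,1]+.018)<.035)&(z>.08)&(J[...,0]>.02)&(J[...,0]<.12)
for h in np.arange(.08,.18,.01):
    k=l&(abs(z-h)<.005); print(h.round(2),np.percentile(J[k][:,0],[5,50,95]).round(3) if k.any() else '', (np.percentile(J[k][:,1],[2,98]).round(3) if k.any() else ''))
E
```

```text
cells max z; rows x .15...; cols y
0.15 [-0.84, 0.12, 0.1, -0.84, -0.84, 0.0, 0.0, 0.0, 0.0, -0.84, -0.83, -0.84]
0.25 [None, 0.14, 0.13, 0.07, 0.01, 0.01, 0.0, 0.01, 0.04, 0.01, 0.0, 0.01]
0.35 [None, 0.13, 0.14, 0.11, 0.02, 0.01, 0.01, 0.07, 0.06, 0.09, 0.0, 0.0]
0.45 [0.01, 0.13, 0.14, 0.13, 0.06, 0.01, 0.06, 0.13, 0.07, 0.09, 0.12, 0.04]
0.55 [0.0, 0.2, 0.32, 0.04, 0.06, 0.04, 0.05, 0.18, 0.11, 0.14, 0.22, 0.22]
0.65 [None, 0.2, 0.33, 0.02, 0.02, 0.02, 0.01, 0.02, 0.07, 0.33, 0.29, 0.24]
0.75 [None, 0.21, 0.21, 0.02, 0.02, 0.01, 0.01, 0.02, 0.07, 0.4, 0.34, 0.34]
[ 0.7  0.6  0.5  0.4  0.3  0.2  0.1  0.  -0.1 -0.2 -0.3 -0.4]
tube y [-0.06   -0.0425  0.0269  0.0947  0.0961]
lug hole [ 0.4446247  -0.04760806  0.06      ]
0.08 [0.044 0.045 0.046] [-0.038  0.003]
0.09 [0.046 0.048 0.051] [-0.039  0.003]
0.1 [0.05  0.052 0.055] [-0.039  0.004]
0.11 [0.05  0.056 0.058] [-0.039  0.004]
0.12 [0.044 0.056 0.061] [-0.038  0.003]
0.13 [0.061 0.063 0.065] [-0.039  0.003]
0.14 [0.065 0.067 0.068] [-0.039  0.003]
0.15 [0.068 0.071 0.077] [-0.039  0.003]
0.16 [0.072 0.074 0.077] [-0.04   0.003]
0.17 [0.077 0.083 0.089] [-0.04   0.002]
```

Emit:
servo_tool(targets=[[[0.015,-0.032,0.01],0],[[0.031,-0.064,0.02],0],[[0.046,-0.096,0.03],2],[[0.062,-0.128,0.03],4],[[0.077,-0.16,0.03],6],[[0.093,-0.192,0.03],8.9],[[0.108,-0.224,0.03],8.9],[[0.124,-0.256,0.03],8.9],[[0.139,-0.288,0.03],8.9],[[0.155,-0.32,0.03],8.9],[[0.17,-0.352,0.03],8.9],[[0.186,-0.384,0.03],8.9]], hand=1, grip_force=40)

```text
time_s: 1.1
tool_pos: [0.4333, 0.2958, 0.2722]
orientation: [0.704, 0.068, 0.704, -0.068]
ft_force: [-0.1, -0.1, -0.9]
opening: 0.001
```

Emit:
servo_tool(targets=[[[0.016,-0.032,-0.02],0],[[0.031,-0.064,-0.05],0],[[0.047,-0.096,-0.08],0],[[0.062,-0.128,-0.11],0],[[0.078,-0.16,-0.14],0],[[0.093,-0.188,-0.17],0],[[0.093,-0.192,-0.2],0],[[0.093,-0.192,-0.22],0],[[0.093,-0.192,-0.228],0],[[0.093,-0.192,-0.228],0]])

```text
time_s: 1.93
tool_pos: [0.5248, 0.1053, 0.0423]
orientation: [0.702, 0.068, 0.705, -0.069]
ft_force: [-0.8, -0.1, 0.1]
opening: -0.001
```

Emit:
servo_tool(targets=[[[-0.003,-0.015,-0.002],0],[[-0.006,-0.029,-0.003],0],[[-0.007,-0.034,-0.003],0],[[-0.0075,-0.038,-0.003],0],[[-0.0083,-0.042,-0.003],0],[[-0.009,-0.046,-0.003],0],[[-0.0099,-0.05,-0.003],0],[[-0.0107,-0.054,-0.003],0],[[-0.0114,-0.058,-0.003],0],[[-0.0122,-0.062,-0.003],0],[[-0.013,-0.066,-0.003],0],[[-0.0134,-0.068,-0.003],0]])

```text
time_s: 2.93
tool_pos: [0.5142, 0.0395, 0.0424]
orientation: [0.705, 0.068, 0.703, -0.066]
ft_force: [0.9, 6.3, 4.3]
opening: -0.003
```

Emit:
servo_tool(targets=[[[-0.0004,-0.002,0],0],[[-0.0008,-0.004,0],0],[[-0.0012,-0.006,0],0],[[-0.0014,-0.007,0],0],[[-0.0016,-0.008,0],0]])

```text
time_s: 3.35
tool_pos: [0.5128, 0.032, 0.0424]
orientation: [0.705, 0.068, 0.703, -0.066]
ft_force: [1.1, 6.3, 5.1]
opening: -0.004
```

Emit:
servo_tool(targets=[[[-0.0002,-0.001,0],0],[[-0.0004,-0.002,0],0]])

```text
time_s: 3.52
tool_pos: [0.5124, 0.0301, 0.0424]
orientation: [0.705, 0.068, 0.703, -0.066]
ft_force: [0.6, 6.4, 6.1]
opening: -0.004
```

Emit:
servo_tool(targets=[[[-0.0002,-0.001,0],0],[[-0.0004,-0.002,0],0]])

```text
time_s: 3.68
tool_pos: [0.512, 0.0281, 0.0424]
orientation: [0.705, 0.068, 0.703, -0.066]
ft_force: [-0.2, 6.1, 4.4]
opening: 0.001
```

```bash
cat >> h.py <<'E'
O=np.array([.4983,-.0379]);_c=np.deg2rad(-11.1)
ex=np.array([np.cos(_c),np.sin(_c)]);ey=np.array([-np.sin(_c),np.cos(_c)])
def tojig(p): return (np.asarray(p)[...,:2]-O)@np.stack([ex,ey],1)
def world(jx,jy): return O+jx*ex+jy*ey
E
python3 - <<'E'
from h import *
s=snap('top');W=cloud(s);z=W[...,2];J=tojig(W)
m=(abs(J[...,0])<.014)&(abs(z-.05)<.005)&(J[...,1]>-.085)&(J[...,1]<.14)
print('tube y',np.percentile(J[m][:,1],[0,1,2,5,50,99,100]).round(4))
st=ctrl.read_state();print(tojig(st['tool_pos']),st['ft_force'])
cv2.imwrite('pics/a.png',cv2.resize(s['pixels'][150:270,205:385,::-1],(780,520),interpolation=2))
E
```

```text
tube y [-0.0599 -0.0598 -0.0597 -0.0589 -0.047  -0.022  -0.0188]
[0.00070799 0.06716152] [0.94730612 5.66697006 4.91877329]
```

Emit:
servo_tool(targets=[[[-0.0002,-0.001,0],0],[[-0.0004,-0.002,0],0]])

```text
time_s: 3.9
tool_pos: [0.5118, 0.0265, 0.0424]
orientation: [0.705, 0.068, 0.703, -0.066]
ft_force: [1.6, 11.8, 5.1]
opening: -0.0
```

Emit:
servo_tool(targets=[[[-0.0002,-0.001,0],0],[[-0.0004,-0.002,0],0]])

```text
time_s: 4.07
tool_pos: [0.512, 0.0262, 0.0424]
orientation: [0.706, 0.068, 0.702, -0.064]
ft_force: [2.8, 17.1, 3.5]
opening: 0.005
```

```bash
python3 - <<'E'
from h import *
st=ctrl.read_state();print(tojig(st['tool_pos']),st['ft_force'])
s=snap('scene');cv2.imwrite('pics/a.png',cv2.resize(s['pixels'][170:270,210:330,::-1],(720,600),interpolation=2))
E
```

```text
[0.00109717 0.06558704] [ 2.764821   17.14037952  3.54949626]
```

View pics/a.png

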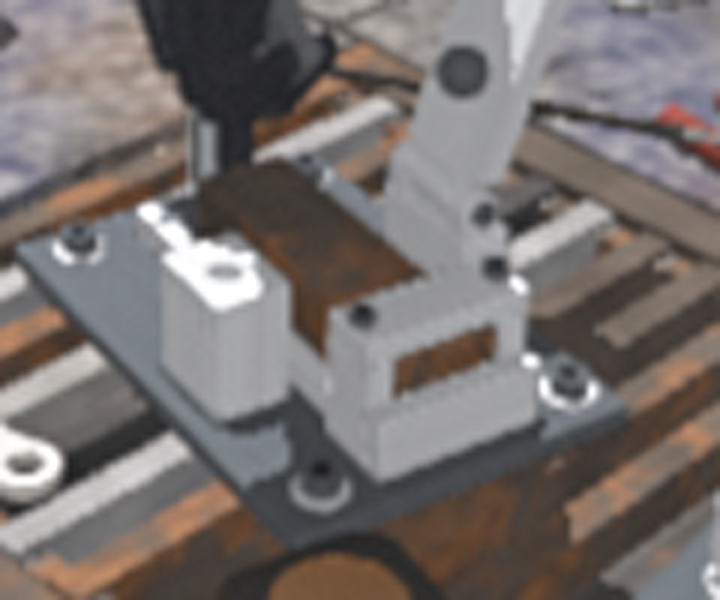

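The crop shows the tube under the bridge (opening at (440,360)) with the tool at its far end. Force rose to 17 N while the motion stalled, so the tube is home. Next I go behind the lid.

Emit:
servo_tool(targets=[[[0.003,0.015,0],0],[[0.005,0.025,0.02],0],[[0.005,0.025,0.055],0],[[0.005,0.025,0.09],0],[[0.005,0.025,0.13],0],[[0.005,0.025,0.17],0],[[0.02,0.015,0.2],0],[[0.04,-0.015,0.205],0],[[0.06,-0.045,0.205],0],[[0.085,-0.075,0.205],0],[[0.105,-0.095,0.205],0],[[0.109,-0.101,0.205],0]])

```text
time_s: 5.12
tool_pos: [0.6213, -0.0832, 0.2471]
orientation: [0.705, 0.069, 0.703, -0.07]
ft_force: [0.2, 0.4, 0.1]
opening: -0.002
```

Emit:
servo_tool(targets=[[[0.0,0.0,-0.03],0],[[0.0,0.0,-0.06],0],[[0.0,0.0,-0.09],0],[[0,0,-0.098],0],[[-0.01,0.002,-0.098],0],[[-0.02,0.004,-0.098],0]])

```text
time_s: 5.62
tool_pos: [0.5981, -0.0747, 0.1489]
orientation: [0.704, 0.068, 0.704, -0.068]
ft_force: [0.3, 0.5, -0.1]
opening: -0.002
```

Emit:
servo_tool(targets=[[[-0.0098,0.0019,0],0],[[-0.0196,0.0039,0],0],[[-0.0294,0.0058,0],0],[[-0.0392,0.0077,0],0],[[-0.049,0.0096,0],0],[[-0.0588,0.0116,0],0],[[-0.0686,0.0135,0],0],[[-0.0765,0.015,0],0],[[-0.0824,0.0162,0],0],[[-0.0824,0.0162,0],0]])

```text
time_s: 6.45
tool_pos: [0.514, -0.059, 0.1481]
orientation: [0.703, 0.068, 0.705, -0.068]
ft_force: [0.4, -0.7, 0.6]
opening: 0.0
```

```bash
python3 - <<'E'
from h import *
st=ctrl.read_state();print(tojig(st['tool_pos']),st['tool_pos'],st['ft_force'])
s=snap('scene');cv2.imwrite('pics/b.png',cv2.resize(s['pixels'][120:270,190:350,::-1],(640,600),interpolation=2))
E
```

```text
[ 0.0194375  -0.01770775] [ 0.51396475 -0.05901863  0.14808574] [ 0.3893061  -0.66576679  0.61039349]
```

View pics/b.png

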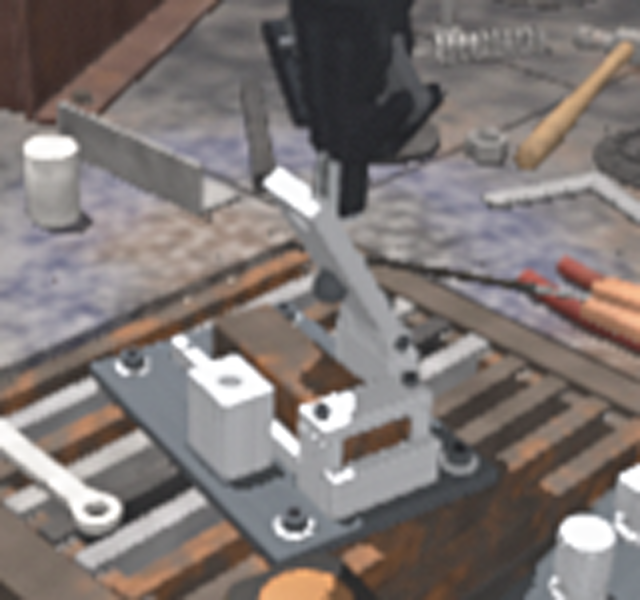

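The crop shows the lid swung to about 55° with the fingertips behind its free end at (325,190). I continue along the arc.

Emit:
servo_tool(targets=[[[-0.006,0.0012,-0.002],0],[[-0.0113,0.0022,-0.0044],0],[[-0.0166,0.0033,-0.009],0],[[-0.0219,0.0043,-0.0138],0],[[-0.0265,0.0052,-0.019],0],[[-0.0308,0.006,-0.0249],0],[[-0.0345,0.0068,-0.031],0],[[-0.0377,0.0074,-0.0375],0],[[-0.0402,0.008,-0.044],0],[[-0.0424,0.0083,-0.051],0]])

```text
time_s: 7.33
tool_pos: [0.4731, -0.0509, 0.0965]
orientation: [0.704, 0.068, 0.704, -0.068]
ft_force: [0.2, 1.3, 0.9]
opening: -0.002
```

Emit:
servo_tool(targets=[[[-0.0006,0.0001,-0.002],0],[[-0.001,0.0002,-0.004],0]])

```text
time_s: 7.5
tool_pos: [0.4724, -0.0507, 0.0926]
orientation: [0.703, 0.068, 0.704, -0.068]
ft_force: [-1.7, -0.0, 1.2]
opening: -0.0
```

Emit:
servo_tool(targets=[[[0,0,-0.001],0],[[-0.0002,0,-0.002],0],[[-0.0002,0,-0.002],0]])

```text
time_s: 7.75
tool_pos: [0.4727, -0.0508, 0.0913]
orientation: [0.704, 0.068, 0.704, -0.068]
ft_force: [0.2, -0.2, -0.4]
opening: -0.003
```

Emit:
servo_tool(targets=[[[0,0,-0.001],0],[[-0.0002,0,-0.0015],0],[[-0.0002,0,-0.0015],0]])

```text
time_s: 8.0
tool_pos: [0.4727, -0.0507, 0.0899]
orientation: [0.704, 0.068, 0.704, -0.068]
ft_force: [-0.3, 0.5, 1.1]
opening: 0.001
```

Emit:
servo_tool(targets=[[[0,0,0.03],0],[[0,0,0.06],0],[[0,-0.03,0.075],0],[[-0.003,-0.065,0.08],0],[[-0.006,-0.1,0.08],0],[[-0.01,-0.135,0.08],0],[[-0.013,-0.17,0.08],0],[[-0.015,-0.2,0.08],0],[[-0.0154,-0.2145,0.08],0],[[-0.0154,-0.2145,0.08],0],[[-0.0154,-0.2145,0.08],0]], hand=0)

```text
time_s: 8.92
tool_pos: [0.4565, -0.2658, 0.1697]
orientation: [0.704, 0.069, 0.704, -0.069]
ft_force: [-0.9, 1.0, -0.3]
opening: 1.002
```

```bash
python3 - <<'E'
from h import *
st=ctrl.read_state();print(st['tool_pos'],st['ft_force'],st['opening'])
s=snap('top');W=cloud(s);z=W[...,2];J=tojig(W)
m=(abs(J[...,1]+.018)<.02)&(J[...,0]>-.08)&(J[...,0]<.05)&(z>.065)&(z<.1)
print(m.sum()); 
for a in np.arange(-.075,.05,.01):
  k=m&(abs(J[...,0]-a)<.005); print(a.round(3),np.median(z[k]).round(4),k.sum())
k=m&(J[...,0]<-.015)&(J[...,0]>-.06);A=np.c_[J[k][:,0],np.ones(k.sum())];print(np.linalg.lstsq(A,z[k],rcond=None)[0])
m=(abs(J[...,0])<.014)&(abs(z-.05)<.005)&(J[...,1]>-.085)&(J[...,1]<.14)
print('tube y',np.percentile(J[m][:,1],[0,1,50,99,100]).round(4))
a=s['pixels'][150:270,205:385,::-1]; cv2.imwrite('pics/d.png',cv2.resize(a,(780,520),interpolation=2))
E
```

```text
[ 0.45654118 -0.26577424  0.16967204] [-0.89112478  0.98740704 -0.29974701] 1.0019217906569797
823
-0.075 nan 0
-0.065 0.0823 45
-0.055 0.0817 61
-0.045 0.0806 56
-0.035 0.0798 75
-0.025 0.0786 74
-0.015 0.0781 75
-0.005 0.0784 73
0.005 0.0782 74
0.015 0.0756 71
0.025 0.0751 74
0.035 0.0733 74
0.045 0.0732 71
[-0.08770814  0.07674921]
tube y [-0.0599 -0.0596  0.0204  0.0544  0.055 ]
  return _methods._mean(a, axis=axis, dtype=dtype,
  ret = ret.dtype.type(ret / rcount)
```

View pics/d.png

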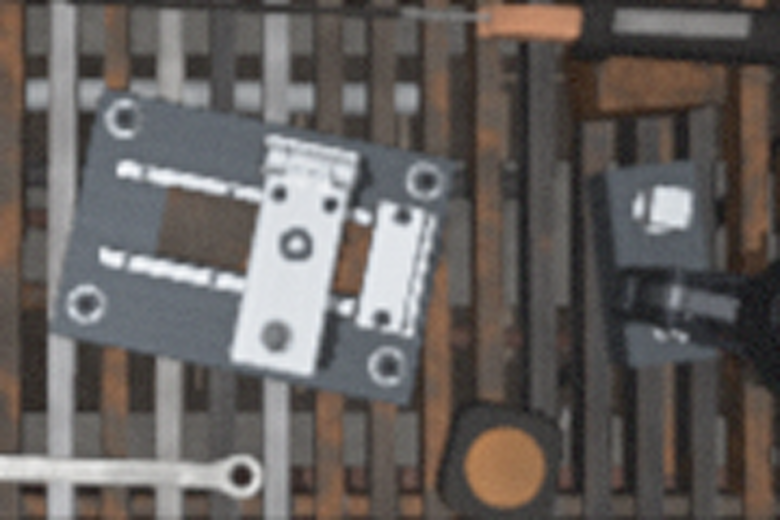

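The top crop shows the lid nearly shut at about 0.09 rad, its hole at (276,335). The tube end is at jig y = 55 mm, exactly home. Next I take the pin.

Emit:
servo_tool(targets=[[[0.0008,0.0006,-0.03],0],[[0.0008,0.0006,-0.06],0],[[0.0008,0.0006,-0.085],0],[[0.0008,0.0006,-0.1],0],[[0.0008,0.0006,-0.1065],0],[[0.0008,0.0006,-0.1065],0]])

```text
time_s: 9.47
tool_pos: [0.4575, -0.2628, 0.0621]
orientation: [0.703, 0.068, 0.705, -0.067]
ft_force: [-0.4, 0.5, 0.5]
opening: 1.003
```

Emit:
servo_tool(targets=[[[0,0,0],0],[[0,0,0],0],[[0,0,0],0],[[0,0,0],0],[[0,0,0],0],[[0,0,0],0],[[0,0,0],0]], hand=1, grip_force=80)

```text
time_s: 10.05
tool_pos: [0.4579, -0.2664, 0.0645]
orientation: [0.704, 0.068, 0.703, -0.069]
ft_force: [-2.9, -4.4, 10.2]
opening: 0.26
```

Emit:
servo_tool(targets=[[[0,0,0.005],0],[[0,0,0.015],0],[[0,0,0.03],0],[[0,0,0.05],0],[[0,0,0.08],0],[[0,0,0.11],0],[[0,0,0.12],0],[[0,0,0.12],0],[[0,0,0.12],0]])

```text
time_s: 10.8
tool_pos: [0.4576, -0.2647, 0.1834]
orientation: [0.704, 0.068, 0.703, -0.068]
ft_force: [1.0, 1.2, -1.4]
opening: 0.257
```

```bash
python3 - <<'E'
from h import *
st=ctrl.read_state();print(st['tool_pos'],st['ft_force'],st['opening'])
s=snap('scene');p=proj(s,st['tool_pos']);print(p);u,v=map(int,p)
cv2.imwrite('pics/e.png',cv2.resize(s['pixels'][v-40:v+60,u-50:u+50,::-1],(600,600),interpolation=2)); print(u-50,v-40);np.savez('e.npz',**s)
E
```

```text
[ 0.45760204 -0.26466182  0.18337185] [ 1.04398782  1.16565    -1.44257196] 0.257058349980613
[343.09046853 203.11787537]
293 163
```

View pics/e.png

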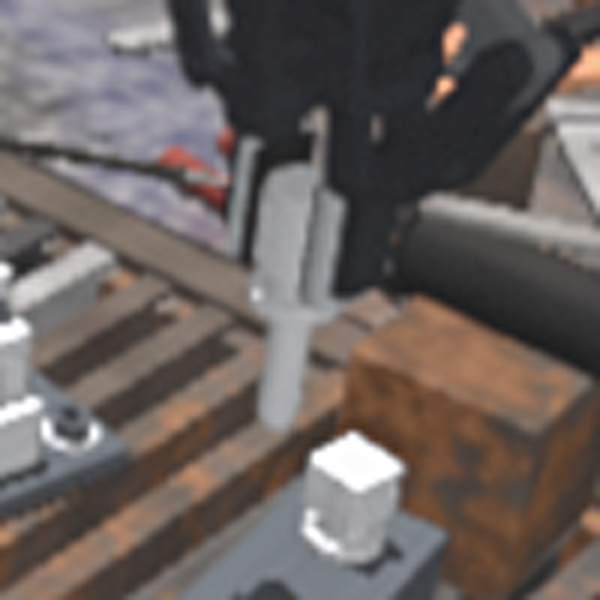

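The pin is held by its knob, with the tip at crop (277,425). I check its tilt against the projection of a vertical pin and refine the lid hole position.

```bash
python3 - <<'E'
from h import *
s=dict(np.load('e.npz'))
T=np.array([.4576,-.2647,.1834])
cr=lambda p:(np.array(p)-[293,163])*6
for dz in(-.0605,-.05,-.025,-.018,.018): print(dz,cr(proj(s,T+[0,0,dz])).round(1))
# axis of shank rows in depth image: pixels near T
W=cloud(s);d=np.linalg.norm(W[...,:2]-T[:2],axis=-1);z=W[...,2]
for h in np.arange(.124,.165,.005):
    k=(d<.02)&(abs(z-h)<.0025); print(h.round(3),k.sum(),W[k][:,:2].mean(0).round(4) if k.any() else '')
t=snap('top');print('hole top',ray(t,205+276/780*180,150+335*120/520,.081),'pred',world(-.0491,-.018),'bore',world(-.05,-.018))
g=t['pixels'][220:235,260:277].mean(2).astype(int)
# dark centroid
r=t['pixels'][218:237,259:279].mean(2);w=np.clip(150-r,0,None);v,u=np.mgrid[218:237,259:279];u0,v0=268.7,227.3
w[(u-u0)**2+(v-v0)**2>25]=0;print('centroid',(w*u).sum()/w.sum(),(w*v).sum()/w.sum(),ray(t,(w*u).sum()/w.sum(),(w*v).sum()/w.sum(),.079))
E
```

```text
-0.0605 [271.7 420.9]
-0.05 [276.5 390.9]
-0.025 [288.3 317.3]
-0.018 [291.7 296.2]
0.018 [309.9 183.4]
0.124 7 [ 0.4547 -0.2665]
0.129 17 [ 0.4534 -0.267 ]
0.134 13 [ 0.4529 -0.2673]
0.139 21 [ 0.4534 -0.2667]
0.144 18 [ 0.4536 -0.2669]
0.149 17 [ 0.4535 -0.2669]
0.154 19 [ 0.4534 -0.2661]
0.159 8 [ 0.4521 -0.2665]
0.164 20 [ 0.4478 -0.2687]
hole top [ 0.4461389  -0.04675926  0.081     ] pred [ 0.44665313 -0.04611044] bore [ 0.44576997 -0.04593717]
centroid 268.49539170506915 227.52442396313367 [ 0.4455812  -0.04643641  0.079     ]
```

Emit:
servo_tool(targets=[[[-0.001,0.02,0],0],[[-0.003,0.05,0],0],[[-0.005,0.085,0],0],[[-0.007,0.12,0],0],[[-0.009,0.155,0],0],[[-0.011,0.185,0],0],[[-0.0118,0.205,0],0],[[-0.0118,0.215,0],0],[[-0.0118,0.2185,-0.01],0],[[-0.0118,0.2185,-0.02],0],[[-0.0118,0.2185,-0.026],0],[[-0.0118,0.2185,-0.026],0]])

```text
time_s: 11.9
tool_pos: [0.4451, -0.0467, 0.1556]
orientation: [0.703, 0.068, 0.705, -0.068]
ft_force: [-0.4, -0.7, -2.3]
opening: 0.257
```

```bash
python3 - <<'E'
from h import *
st=ctrl.read_state();print(st['tool_pos'],st['ft_force'],st['opening'])
T=st['tool_pos'];s=snap('scene');p=proj(s,T-[0,0,.06]);u,v=map(int,p);print('tip pred',((p-[u-30,v-35])*10).round(),'hole',((proj(s,[.4462,-.0462,.081])-[u-30,v-35])*10).round())
cv2.imwrite('pics/f.png',cv2.resize(s['pixels'][v-35:v+25,u-30:u+30,::-1],(600,600),interpolation=2))
E
```

```text
[ 0.44511913 -0.04665611  0.15562377] [-0.3527426  -0.67217821 -2.25116572] 0.25726580578049485
tip pred [304. 359.] hole [306. 416.]
```

View pics/f.png

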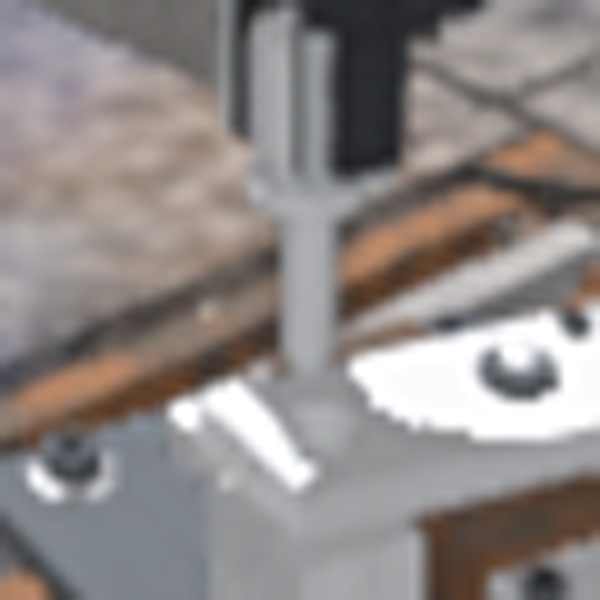

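```bash
python3 - <<'E'
from h import *
T=ctrl.read_state()['tool_pos'];s=snap('scene');p=proj(s,T-[0,0,.06]);u,v=map(int,p)
a=s['pixels'][v-10:v+16,u-15:u+17,::-1].astype(float);np.savez('f.npz',**s)
a=np.clip((a-70)*2.2,0,255).astype(np.uint8)
cv2.imwrite('pics/g.png',cv2.resize(a,(640,520),interpolation=2));print(u,v)
f=lambda X:((proj(s,X)-[u-15,v-10])*20).round()
c=[f([.4462+.008*np.cos(t),-.0462+.008*np.sin(t),.081]) for t in np.arange(0,6.3,np.pi/4)]
print('pred hole rim',[x.tolist() for x in c],'tip',f(T-[0,0,.0605]))
E
```

```text
246 199
pred hole rim [[369.0, 305.0], [316.0, 292.0], [262.0, 302.0], [237.0, 330.0], [256.0, 360.0], [310.0, 373.0], [365.0, 363.0], [389.0, 334.0], [369.0, 305.0]] tip [311. 217.]
```

View pics/g.png

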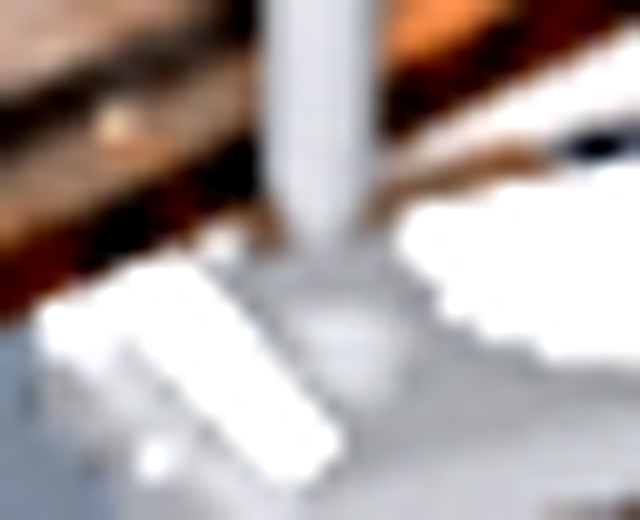

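The enhanced crop shows the tip at (320,240) and the hole as the lighter patch around (345,348), slightly right of the pin. I nudge +1.5 mm in x and lower gently.

Emit:
servo_tool(targets=[[[0.0015,-0.0002,-0.003],0],[[0.0015,-0.0002,-0.007],0],[[0.0015,-0.0002,-0.011],0],[[0.0015,-0.0002,-0.015],0],[[0.0015,-0.0002,-0.015],0]])

```text
time_s: 12.42
tool_pos: [0.4471, -0.0463, 0.1416]
orientation: [0.704, 0.068, 0.704, -0.068]
ft_force: [0.4, 0.6, -0.9]
opening: 0.26
```

Emit:
servo_tool(targets=[[[0,0,-0.002],0],[[0,0,-0.004],0],[[0,0,-0.006],0],[[0,0,-0.006],0]])

```text
time_s: 12.75
tool_pos: [0.4473, -0.0463, 0.136]
orientation: [0.704, 0.068, 0.704, -0.068]
ft_force: [0.4, 0.6, -1.1]
opening: 0.26
```

Emit:
servo_tool(targets=[[[0,0,-0.002],0],[[0,0,-0.004],0],[[0,0,-0.006],0],[[0,0,-0.006],0]])

```text
time_s: 13.08
tool_pos: [0.4473, -0.0463, 0.1299]
orientation: [0.704, 0.068, 0.704, -0.068]
ft_force: [-0.4, -0.8, 0.2]
opening: 0.256
```

Emit:
servo_tool(targets=[[[0,0,-0.002],0],[[0,0,-0.004],0],[[0,0,-0.006],0],[[0,0,-0.006],0]])

```text
time_s: 13.42
tool_pos: [0.4473, -0.0463, 0.1239]
orientation: [0.704, 0.068, 0.704, -0.068]
ft_force: [-0.2, -0.4, -1.1]
opening: 0.252
```

Emit:
servo_tool(targets=[[[0,0,-0.002],0],[[0,0,-0.004],0],[[0,0,-0.004],0]])

```text
time_s: 13.67
tool_pos: [0.4473, -0.0463, 0.12]
orientation: [0.704, 0.068, 0.704, -0.068]
ft_force: [-0.2, 0.7, -0.4]
opening: 0.259
```

Emit:
servo_tool(targets=[[[0,0,-0.002],0],[[0,0,-0.003],0],[[0,0,-0.003],0]])

```text
time_s: 13.92
tool_pos: [0.4473, -0.0463, 0.1171]
orientation: [0.704, 0.068, 0.704, -0.068]
ft_force: [-0.4, -0.1, -0.8]
opening: 0.255
```

Emit:
servo_tool(targets=[[[0,0,-0.002],0],[[0,0,-0.003],0],[[0,0,-0.003],0]])

```text
time_s: 14.17
tool_pos: [0.4473, -0.0463, 0.1141]
orientation: [0.704, 0.068, 0.704, -0.068]
ft_force: [0.0, -1.0, 0.0]
opening: 0.258
```

Emit:
servo_tool(targets=[[[0,0,-0.002],0],[[0,0,-0.003],0],[[0,0,-0.003],0]])

```text
time_s: 14.42
tool_pos: [0.4473, -0.0463, 0.1111]
orientation: [0.704, 0.068, 0.704, -0.068]
ft_force: [-1.3, 0.5, -1.0]
opening: 0.255
```

Emit:
servo_tool(targets=[[[0,0,-0.002],0],[[0,0,-0.004],0],[[0,0,-0.004],0]])

```text
time_s: 14.67
tool_pos: [0.4473, -0.0463, 0.1069]
orientation: [0.704, 0.068, 0.704, -0.068]
ft_force: [0.2, -0.4, -1.3]
opening: 0.26
```

Emit:
servo_tool(targets=[[[0,0,-0.002],0],[[0,0,-0.004],0],[[0,0,-0.006],0],[[0,0,-0.007],0],[[0,0,-0.007],0]])

```text
time_s: 15.08
tool_pos: [0.4472, -0.0464, 0.1]
orientation: [0.704, 0.068, 0.704, -0.068]
ft_force: [-0.5, -1.2, -2.2]
opening: 0.252
```

Emit:
servo_tool(targets=[[[0,0,-0.002],0],[[0,0,-0.003],0],[[0,0,-0.003],0]])

```text
time_s: 15.33
tool_pos: [0.4471, -0.0464, 0.0971]
orientation: [0.704, 0.068, 0.704, -0.068]
ft_force: [-0.7, -1.7, 0.5]
opening: 0.255
```

Emit:
servo_tool(targets=[[[0,0,-0.002],0],[[0,0,-0.003],0],[[0,0,-0.003],0]])

```text
time_s: 15.58
tool_pos: [0.4469, -0.0463, 0.0941]
orientation: [0.704, 0.068, 0.704, -0.068]
ft_force: [-2.6, -2.2, 2.8]
opening: 0.259
```

Emit:
servo_tool(targets=[[[0,0,-0.001],0],[[0,0,-0.002],0],[[0,0,-0.002],0]])

```text
time_s: 15.83
tool_pos: [0.4469, -0.0464, 0.0922]
orientation: [0.704, 0.068, 0.704, -0.068]
ft_force: [-3.6, -1.6, 4.7]
opening: 0.254
```

Emit:
servo_tool(targets=[[[0,0,-0.001],0],[[0,0,-0.0015],0],[[0,0,-0.0015],0]])

```text
time_s: 16.08
tool_pos: [0.4467, -0.0464, 0.0909]
orientation: [0.704, 0.068, 0.704, -0.068]
ft_force: [-4.0, -0.8, 8.5]
opening: 0.259
```

Emit:
servo_tool(targets=[[[0,0,-0.001],0],[[0,0,-0.0015],0],[[0,0,-0.0015],0]])

```text
time_s: 16.33
tool_pos: [0.4467, -0.0464, 0.0902]
orientation: [0.704, 0.068, 0.704, -0.068]
ft_force: [-7.3, -1.3, 24.6]
opening: 0.254
```

Emit:
servo_tool(targets=[[[-0.0008,0,0],0],[[-0.0008,0,0],0],[[-0.0008,0,0],0]])

```text
time_s: 16.58
tool_pos: [0.4466, -0.0464, 0.0902]
orientation: [0.704, 0.068, 0.703, -0.068]
ft_force: [-4.9, -1.8, 22.1]
opening: 0.259
```

```bash
python3 - <<'E'
from h import *
st=ctrl.read_state();print(st['tool_pos'],st['ft_force'],st['ft_torque'],st['opening'],st['time_s'])
s=snap('scene');W=cloud(s);z=W[...,2];J=tojig(W)
for n,(Wz) in {'scene':W,'top':cloud(snap('top'))}.items():
  z=Wz[...,2];J=tojig(Wz)
  m=(J[...,1]>-.038)&(J[...,1]<.002)&(J[...,0]>-.065)&(J[...,0]<.03)&(z>.066)&(z<.08)
  A=np.c_[J[m][:,0],np.ones(m.sum())];c=np.linalg.lstsq(A,z[m],rcond=None)[0]
  print(n,m.sum(),'slope',c,'end z',[np.median(z[m&(abs(J[...,0]-a)<.006)]).round(4) for a in(-.06,-.035,-.025)])
u,v=map(int,proj(s,[.446,-.046,.08]))
cv2.imwrite('pics/k.png',cv2.resize(s['pixels'][v-40:v+40,u-40:u+50,::-1],(675,600),interpolation=2))
E
```

```text
[ 0.44661465 -0.04639162  0.0901979 ] [-4.86525305 -1.83830197 22.12470971] [-0.20491033  1.13056987  0.01238277] 0.2586076258846364 16.5833
scene 361 slope [-0.00651155  0.07137442] end z [np.float64(0.0706), np.float64(0.0703), np.float64(0.0699)]
top 187 slope [0.00179446 0.07335562] end z [np.float64(nan), np.float64(nan), np.float64(nan)]
  return _methods._mean(a, axis=axis, dtype=dtype,
  ret = ret.dtype.type(ret / rcount)
```

View pics/k.png

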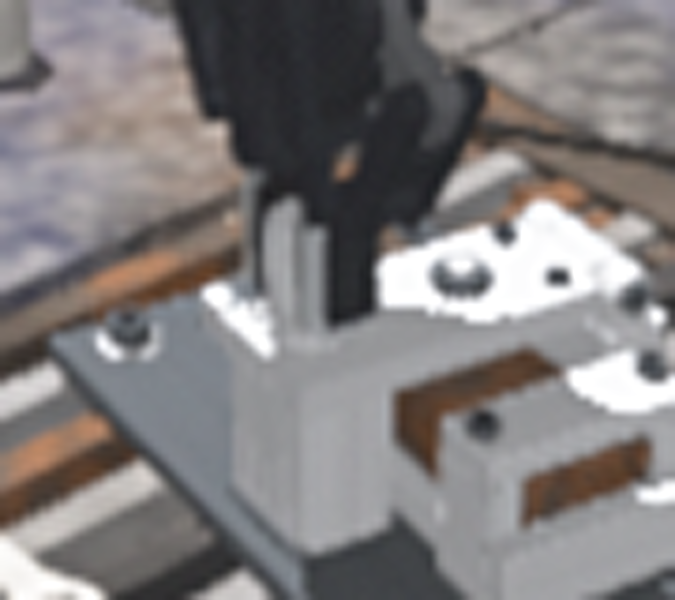

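The last crop shows the lid lying level on the lug at (310,345), with the collar down on it and the knob still gripped. The lid's slope reads about 0 and the push is 22 N, so I hand in.

```bash
python3 -c "
from h import *
st=ctrl.read_state();print(st['ft_force'],st['tool_pos'],st['time_s']);print(ctrl.sign_off())"
```

```text
[-5.29249146 -0.66643295 23.05416414] [ 0.44660434 -0.04639863  0.09018195] 16.6833
the job is handed in; nothing more can be done
None
```

The job is handed in at 16.7 s, with the arm still gripping the round-knobbed pin and pressing the lid shut.

- **Tube:** I slid it under the bridge until the push stalled at about 17 N. With the lid nearly closed, its open end measured 55 mm along the channel, which is exactly home. I did not measure it again after pressing the lid shut.
- **Lid and pin:** I swung the lid down to about 0.09 rad and took the pin from the block. It went through the lid hole and into the bore with almost no force. I then pressed the collar down until it stopped hard at the expected height, within 0.5 mm.
- **Last checks:** The push was about 23 N down. The scene camera showed the lid level (slope about -0.007 rad), its outer face at 70–71 mm against 72 mm nominal. The gripper was still closed on the knob.
- **Loose points:** A side force of about 5 N stays on the pin, probably from sitting slightly off-centre in the bore. The top camera could not confirm the lid's free end, because the gripper hid it.

I did not touch the square-headed pin or the other things lying about.

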